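# Pull the middle parts box from a stack in the stores

### The arm

A 7-joint arm with a two-finger parallel gripper is mounted at the origin on the work surface. World frame = base frame: x ahead of the robot, y to its left, z up, the work surface at z = 0. Lengths are in m, angles in rad, forces in N, time in s.
With the tool pointing down it reaches from about 0.425 to 0.95 m from the base axis. Payload 4.7 kg.
Tool frame: the origin (TCP) lies between the finger pads; the fingertips stand 25 mm ahead of it and the grasp point (between the pads) lies 6 mm ahead of it; x points along the fingers, z is the direction in which the jaws open and shut, and the axes are right-handed (so a half turn about x gives the same grasp; the last joint's range is limited). The gripper opens to 85 mm and grips with 20 to 120 N. Pads are 22 mm wide; open, the fingers measure 114 mm over their backs; the gripper's body (76 mm by 85 mm) begins 54 mm behind the grasp point. The pads swing forward as they close: fully open they stand 13 mm farther back than shut.
Start: joints at [-1.13, 0.469, -0.049, 1.532, 0.024, 1.141, -0.082], TCP at [0.306, 0.602, 0.256] pointing down, gripper open.
Joint ranges: [-2.59, 2.59], [-0.33, 1.99], [-1.39, 1.29], [0.1, 2.45], [-1.04, 4.18], [0.21, 1.99], [-2.66, 2.66]. Speed limits (rad/s): [2.57, 2.57, 3.14, 3.14, 3.14, 3.14, 3.14].

### API

Orientations are given as a 3x3 rotation matrix whose columns are the frame's x, y, z axes.
In Python, from rig import * gives the robot as it stands. Calls block until the motion is done:
- movep(position, orientation): joint-space move of the TCP to a pose.
- move_l(position, attitude=None, feed=0.15, until_force=None): straight line of the TCP; attitude=None keeps the orientation; feed is the mean speed in m/s. With until_force (N) it stops when the force on the tool has changed by that much, and returns True; else False.
- move_joints(angles): joint-space move.
- command_gripper(opening, newtons=None): finger opening in m; newtons is the grip in N (None keeps the last); returns when the fingers have stopped.
- sleep(seconds).
- inverse_kinematics(position, orientation): joint angles nearest the present ones, or None.
- sense(): the state.
- camera(name): name is "scene" or "top"; returns (picture, depth): 420x560x3 uint8, red, green, blue; 420x560 float32, m along the optical axis (not along the pixel's ray), 0 where there is no reading.
- camera_params(name): a dict with "K" (3x3 intrinsics, pixels), "position" and "rotation" of the camera in the world. Camera axes: x right, y down, z forward; pixel columns grow to the right and rows downward; lengths in m; the calibration is good to about 2 mm. A picture is of the moment at which its call begins. camera_params takes no time and is no camera call.
A pose or a line that the arm cannot do raises Unreachable and nothing moves.
- finish_job(): hands the job in, once; it reports no verdict.
The state is a dict: "time_s": time; "joint_pos": joint angles; "qd": joint speeds; "joint_efforts": joint torques, N m; "position": TCP position; "tcp_rot": TCP orientation; "wrist_force": force on the tool from outside, world axes, zero at the start; "ft_torque": the same for the moment, N m; "finger_gap": finger opening in m.
Only numpy, scipy, OpenCV 4.12 (cv2) and the standard library are available. Lean on these libraries where they do the work, as an engineer would, in place of code of your own. Each camera call takes 0.05 s, during which the arm holds its last target.

### The job

The middle of the three stacked parts boxes is wanted out: lift the top box off and set it down on the bench, take the middle box out and tell by its weight whether there are parts in it; if there are, stand it in the rimmed sheet-metal tray, if it is empty stand it fully on the slatted stand. Then put the top box back on the bottom box, lined up and fully seated in its lip. Set the boxes down without letting them drop, keep them upright, and leave the bottom box and the other things about where they are.

Things in the scene. Friction and masses are not known exactly. Their poses are not given: they have to be found in the camera images.
- top_box_mid (a point): Top box of the stack, 220 to 450 g. All three are alike: grey lidded plastic box, long side along its x 104 mm, 62 mm wide (y), flat sides, 50 mm high: foot 7 mm, lid top at 45 mm, stacking lip 5 mm round the lid. Point: middle of the body, 26 mm above the underside. Seated box upon box the pitch is 45 mm; unseated it rides 5 mm high on the lip. Grip across the 62 mm.
- middle_box_mid (a point): Middle box of the stack, same shape as the top one. 120 to 190 g empty, 490 to 720 g with parts in it: equally likely, not to be told apart by eye. Point: middle of the body, 26 mm above its underside. Foot 92 x 50 mm (lowest 3 mm stepped in to 89 x 47); the opening inside a lip is 96 x 54 mm, so a foot has 2 mm play on each side.
- bottom_box_mid (a point): Bottom box of the stack, same shape, full (0.95 kg), loose on the bench; stays there. Point: middle of the body, 26 mm above the bench.
- tray_floor (a point): centre of the floor (3 mm above the bench) of the bare sheet-steel tray, open on top, 200 mm (x) x 160 mm (y) outside, rim 14 mm high, wall 3 mm; fixed to the bench. For a middle box with parts.
- stand_top (a point): centre of the top (40 mm above the bench) of the low slatted stand, six flat bars on an angle-iron frame, 200 mm (x) x 160 mm (y), no rim; fixed to the bench. For an empty middle box.
- bench_clear (a point): middle of the clear patch of plywood bench between the robot and the stack, on the bench top (z = 0); about 130 x 200 mm (x, y) are free here to set a box down
- spare_lid: bystander: spare grey box lid lying on the bench, 104 x 62 x 9 mm, origin under its centre
- tape_roll: bystander: flat cardboard ring, 64 mm across, 24 mm high, origin under its centre
- big_bolt: bystander: steel hexagon bolt standing on its head beside the stack, 33 mm across, 63 mm high, origin under the head
- pipe_offcut: bystander: dark pipe offcut standing on end beside the stack, 34 mm across, 60 mm high, origin under its centre
- big_nut: bystander: steel nut lying in a corner of the rimmed tray, 32 mm across, 16 mm high, origin under its centre
There are look-alikes about, which are no part of the job. Leave any green or red look-alike of the part that bears middle_box_mid alone.

How it is judged:
By the outcome, as a careful person would: the job done as asked, in the order asked, and still so for the second after the job is handed in, with the robot touching nothing.
It also fails if it takes over 67 s, if anything falls off the work surface, if the arm or the gripper's body presses on something with over 40 N, if the wrist force passes 120 N, or if a joint passes its speed limit or range.

## Working session

There is one attempt and no reset: what is moved stays moved. The work goes in short steps, each a Python script; the robot and the scene stay as the last script left them, time stands still between calls to the robot, and variables do not carry over. Pictures are saved under pics/ and viewed, and the job is handed in when it is done.

```bash
ls; mkdir -p pics
python3 - <<'E'
from rig import *
import cv2,numpy as np
for n in("scene","top"):
    p,d=camera(n); cv2.imwrite(f"pics/{n}0.png",p[:,:,::-1]); np.savez(f"pics/{n}0.npz",p=p,d=d)
    c=camera_params(n); print(n,c)
s=sense(); print(s["time_s"],s["wrist_force"],s["finger_gap"]); print(s["tcp_rot"])
E
```

```text
pics
scene {'K': array([[394.42845057,   0.        , 281.48231192],
       [  0.        , 394.42845057, 213.44324381],
       [  0.        ,   0.        ,   1.        ]]), 'position': array([0.90670606, 0.41847779, 0.81806509]), 'rotation': array([[-0.79671894,  0.49818743, -0.34212312],
       [ 0.60433578,  0.65286403, -0.45666927],
       [-0.00414702, -0.5705943 , -0.82122162]])}
top {'K': array([[403.44063591,   0.        , 278.05649849],
       [  0.        , 403.44063591, 202.03003464],
       [  0.        ,   0.        ,   1.        ]]), 'position': array([0.44762122, 0.03048978, 1.04231467]), 'rotation': array([[-0.00797456, -0.99046834,  0.13750955],
       [-0.99996028,  0.00735138, -0.00503916],
       [ 0.00398024, -0.13754428, -0.99048762]])}
0.1 [ 0.6213326  -0.3329407   0.15191366] 0.08558520482374884
[[-7.89601880e-04 -8.91657886e-01  4.52709168e-01]
 [-1.62230829e-03  4.52709855e-01  8.91656411e-01]
 [-9.99998372e-01 -3.03802573e-05 -1.80400453e-03]]
```

View pics/scene0.png

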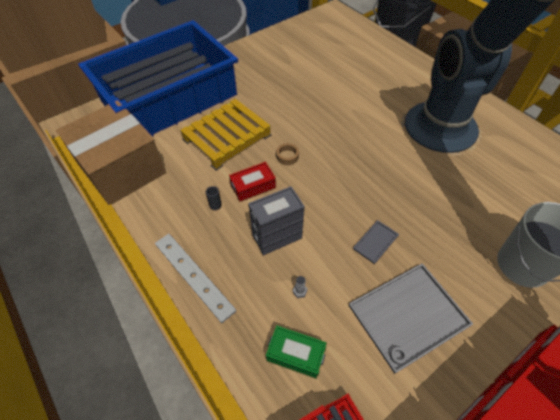

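View pics/top0.png

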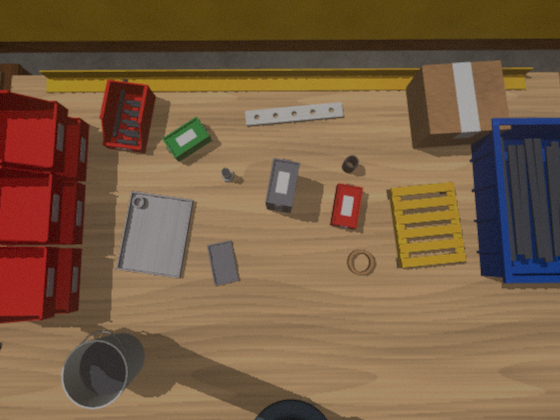

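The scene view shows the grey stack at (277,218), with a red look-alike at (252,181), a green one at (296,350), the spare lid at (376,242), the tray at (408,316) and the stand at (226,132). In the top view the stack is at (283,185), red box (347,206), green box (187,139), lid (224,263), tray (156,235), nut (139,202), stand (428,225), bolt (228,174), pipe (350,164) and tape (361,262).

Things that could be mistaken for the box: the red box, the green box, the flat grey lid and the grey stack. Only the three-high grey stack fits the description.

```bash
cat > h.py <<'E'
import numpy as np,cv2
from rig import *
def cloud(n,d):
    c=camera_params(n);K=c["K"];v,u=np.indices(d.shape)
    r=np.stack([(u-K[0,2])/K[0,0]*d,(v-K[1,2])/K[1,1]*d,d],-1)
    P=r@c["rotation"].T+c["position"]; P[d<=0]=np.nan; return P
def proj(n,p):
    c=camera_params(n); q=(np.asarray(p)-c["position"])@c["rotation"]; q=q@c["K"].T; return q[...,:2]/q[...,2:]
def ray(n,uv,z):
    c=camera_params(n);uv=np.atleast_2d(uv).astype(float)
    r=np.c_[uv,np.ones(len(uv))]@np.linalg.inv(c["K"]).T@c["rotation"].T
    return c["position"]+r*((z-c["position"][2])/r[:,2:])
def rect(P):
    # min-area rect of xy points (m): centre, long, short, yaw of long axis
    (cx,cy),(w,h),a=cv2.minAreaRect((P[:,:2]*1000).astype(np.float32))
    if w<h: w,h,a=h,w,a+90
    a=(a+90)%180-90
    return np.array([cx,cy])/1000,w,h,np.radians(a)
E
python3 - <<'E'
from h import *
out=[]
for n in("scene","top"):
    z=np.load(f"pics/{n}0.npz");p,d=z["p"],z["d"];P=cloud(n,d)
    for nm,uv in dict(scene=dict(stack=(277,218),red=(252,181),green=(296,350),lid=(376,242),tray=(408,316),stand=(226,132)),top=dict(stack=(283,185),red=(347,206),green=(187,139),lid=(224,263),tray=(156,235),stand=(428,225),bolt=(228,174),pipe=(350,164)))[n].items():
        print(n,nm,P[uv[1],uv[0]].round(3))
    Z=P[...,2]
    # stack top region: z>0.12 near stack
    u,v=dict(scene=(277,218),top=(283,185))[n]
    P0=P[v,u]
    m=(np.hypot(P[...,0]-P0[0],P[...,1]-P0[1])<.09)
    for lo,hi in((.125,.155),):
        q=P[m&(Z>lo)&(Z<hi)]; print(n,"stack",len(q),np.percentile(q[:,2],[5,50,95]).round(4),rect(q))
    crop=p[max(v-60,0):v+60,u-70:u+70]
    out.append(cv2.resize(crop,None,fx=5,fy=5,interpolation=cv2.INTER_CUBIC)[:,:,::-1])
    cv2.imwrite(f"pics/crop_{n}.png",out[-1])
E
```

```text
scene stack [0.637 0.043 0.136]
scene red [ 0.584 -0.136  0.045]
scene green [0.756 0.26  0.045]
scene lid [0.44  0.17  0.007]
scene tray [0.514 0.34  0.004]
scene stand [ 0.537 -0.332  0.039]
scene stack 1375 [0.1304 0.1351 0.1403] (array([0.62095105, 0.01492963]), 108.37154388427734, 65.35945129394531, np.float64(-0.18336796211577083))
top stack [0.613 0.014 0.136]
top red [ 0.575 -0.146  0.047]
top green [0.751 0.257 0.043]
top lid [0.436 0.164 0.003]
top tray [0.509 0.339 0.004]
top stand [ 0.529 -0.364 -0.002]
top bolt [0.655 0.149 0.062]
top pipe [ 0.693 -0.166 -0.001]
top stack 1267 [0.1306 0.134  0.1396] (array([0.61852161, 0.01489628]), 111.80925750732422, 62.50765609741211, np.float64(-0.18289245470313717))
```

View pics/crop_scene.png

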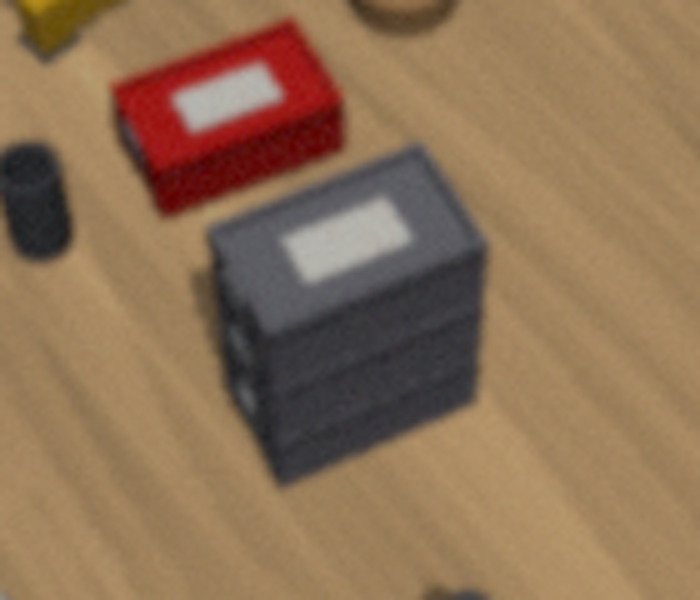

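View pics/crop_top.png

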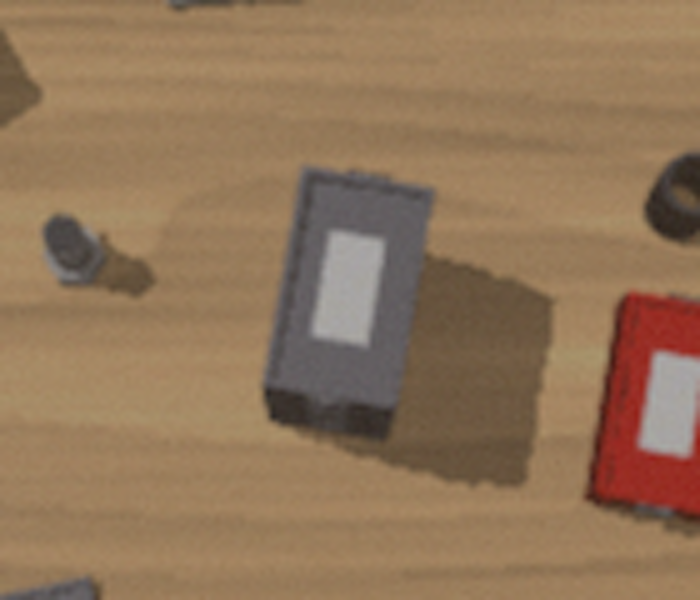

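The crops confirm it: a three-high grey stack with a label on the lid. The red box and the bolt stand clear of it. Next I measure the tray, stand and bystanders.

```bash
cat > m.py <<'E'
from h import *
Z={n:np.load(f"pics/{n}0.npz") for n in("scene","top")}
def near(P,c,r): return np.hypot(P[...,0]-c[0],P[...,1]-c[1])<r
for n in("scene","top"):
    p,d=Z[n]["p"],Z[n]["d"];P=cloud(n,d);hsv=cv2.cvtColor(p,cv2.COLOR_RGB2HSV)
    ok=P[...,2]>-.01
    def rep(nm,m,z=None):
        m=m.astype(np.uint8);k,l,st,_=cv2.connectedComponentsWithStats(m)
        if nm!="rim": 
            i=1+np.argmax(st[1:,4]);m=l==i
        v,u=np.nonzero(m); q=P[v,u] if z is None else ray(n,np.c_[u,v],z)
        c,w,h,a=rect(q);print(n,nm,len(q),c.round(4),round(w,1),round(h,1),round(a,3),np.median(P[v,u,2]).round(4))
    rep("lidtop",near(P,(.62,.015),.08)&(P[...,2]>.130),.14)
    wht=(hsv[...,1]<50)&(hsv[...,2]>150); rep("label",wht&near(P,(.62,.015),.05)&(P[...,2]>.12),.135)
    rep("stand",(hsv[...,0]>18)&(hsv[...,0]<32)&(hsv[...,1]>190)&near(P,(.53,-.35),.16)&(P[...,2]>.02),.04)
    rep("tray",(hsv[...,1]<60)&near(P,(.51,.34),.16)&ok,.010)
    rep("rim",near(P,(.51,.34),.14)&(P[...,2]>.010)&(P[...,2]<.02),.014)
    rep("lid",(hsv[...,1]<60)&near(P,(.44,.165),.08)&ok,.009)
    for nm,c,zlo in(("bolt",(.655,.149),.03),("pipe",(.69,-.16),.03),("tape",(.43,-.18),.012),("red",(.58,-.14),.03)):
        rep(nm,near(P,c,.09)&(P[...,2]>zlo)&~near(P,(.62,.015),.1))
print(proj("top",[[.51,.34,.0],[.47,0,0]]))
E
python3 m.py
python3 - <<'E'
import cv2,numpy as np
p=np.load('pics/top0.npz')['p'][:,:,::-1]
a=cv2.resize(p[180:290,105:245],None,fx=3,fy=3,interpolation=2);b=cv2.resize(p[170:280,385:475],None,fx=3,fy=3)
cv2.imwrite('pics/ts.png',np.hstack([a,b]))
E
```

```text
scene lidtop 1311 [0.6231 0.0181] 109.8 69.0 -0.181 0.1352
scene label 213 [0.6191 0.0147] 48.5 24.7 -0.195 0.1353
scene stand 2228 [ 0.5338 -0.3389] 204.1 173.8 0.091 0.0392
scene tray 7227 [0.5105 0.3385] 205.3 163.6 -0.148 0.0028
scene rim 915 [0.5077 0.3112] 218.5 202.6 1.422 0.0153
scene lid 1006 [0.4391 0.1675] 106.3 62.8 0.204 0.0042
scene bolt 121 [0.6623 0.157 ] 19.6 18.8 -0.562 0.0591
scene pipe 268 [ 0.6163 -0.1545] 64.1 31.0 1.421 0.0448
scene tape 242 [ 0.4379 -0.18  ] 62.6 62.1 -0.299 0.0221
scene red 991 [ 0.5767 -0.1468] 111.0 65.9 -0.199 0.0452
top lidtop 1230 [0.6167 0.0152] 110.0 62.1 -0.186 0.1341
top label 209 [0.6196 0.0163] 47.0 23.6 -0.174 0.1339
top stand 1977 [ 0.5292 -0.3458] 194.7 160.2 0.093 0.0381
top tray 5071 [0.5122 0.3411] 202.3 163.9 -0.147 0.0019
top rim 582 [0.5067 0.3117] 216.9 200.9 1.424 0.0145
top lid 1010 [0.4376 0.1673] 103.6 62.3 0.199 0.0031
top bolt 71 [0.6606 0.1549] 19.2 18.2 -0.005 0.0603
top pipe 263 [ 0.6155 -0.1553] 63.3 29.8 1.41 0.0439
top tape 251 [ 0.435  -0.1805] 62.1 61.9 -0.014 0.0221
top red 1099 [ 0.5755 -0.1473] 111.5 62.9 -0.194 0.044
[[156.1243285  234.57780616]
 [288.24796108 249.15701798]]
```

View pics/ts.png

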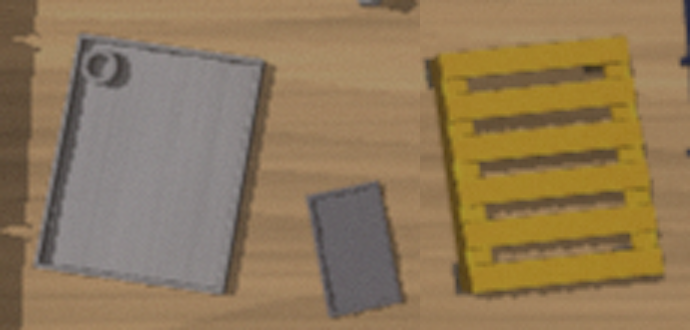

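The box on the bench will go at (0.475, -0.01), between the lid and the tape. Now I go for the top box.

```bash
cat >> h.py <<'E'
def R(a): c,s=np.cos(a),np.sin(a); return np.array([[0,-c,-s],[0,-s,c],[-1,0,0]])
def snap(tag,names=("scene","top")):
    for n in names:
        p,d=camera(n); cv2.imwrite(f"pics/{n}_{tag}.png",p[:,:,::-1]); np.savez(f"pics/{n}_{tag}.npz",p=p,d=d)
def st(m=""):
    s=sense(); print(m,"t",round(s["time_s"],2),"p",s["position"].round(4),"F",s["wrist_force"].round(2),"gap",round(s["finger_gap"],4)); return s
S=np.array([.619,.0155]); A=-.185; B=np.array([.475,-.01])
E
python3 - <<'E'
from h import *
assert np.linalg.det(R(A))>0
z=np.load("pics/top0.npz");P=cloud("top",z["d"]);print("can top",P[330:400,70:140,2].max())
for p in ([*B,.036],[*B,.25],[.511,.34,.04],[.53,-.345,.08],[*S,.3]): print(inverse_kinematics(p,R(A)) is not None)
movep([*S,.21],R(A)); st("above"); 
snap("above")
E
```

```text
can top nan
True
True
True
True
True
above t 2.48 p [0.6191 0.0169 0.21  ] F [ 0.79  0.17 -0.73] gap 0.0855
```

Run:
```python
import cv2,numpy as np
a=cv2.imread('pics/scene_above.png')[120:300,150:400];cv2.imwrite('pics/a1.png',cv2.resize(a,None,fx=3,fy=3))
```

```text
(no output)
```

View pics/a1.png

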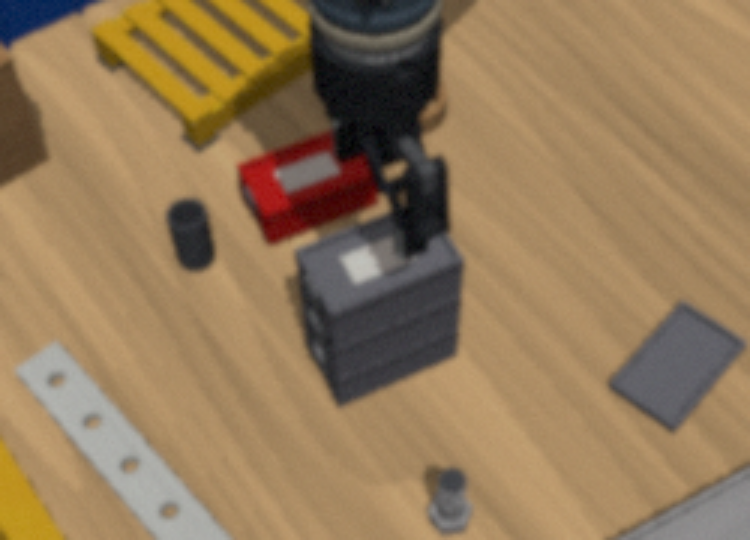

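The gripper stands over the stack with its jaws across the short side, and nothing is in the way. I'm descending, gripping, and lifting slowly at first.

Run:
```python
from h import *
st()
move_l([*S,.128],feed=.12,until_force=12); s=st("down")
command_gripper(.055,60); s=st("grip")
move_l([s["position"][0],s["position"][1],.134],feed=.03); st("6mm")
move_l([s["position"][0],s["position"][1],.215],feed=.12); st("up")
snap("lift1")
```

```text
t 2.58 p [0.6191 0.0167 0.21  ] F [-0.41 -0.48 -0.42] gap 0.0854
down t 3.41 p [0.6196 0.0155 0.1286] F [-0.07  0.05  0.13] gap 0.0859
grip t 3.75 p [0.6199 0.0157 0.1292] F [0.19 0.31 4.15] gap 0.0613
6mm t 4.1 p [0.6194 0.0156 0.1335] F [-0.42 -0.23 -2.9 ] gap 0.0609
up t 4.92 p [0.6192 0.0157 0.2141] F [-0.58 -0.25 -3.6 ] gap 0.0612
```

Run:
```python
import cv2,numpy as np
a=cv2.imread('pics/scene_lift1.png')[100:280,170:370];b=cv2.imread('pics/top_lift1.png')[110:290,190:390]
cv2.imwrite('pics/a2.png',cv2.resize(np.hstack([a,b]),None,fx=2,fy=2))
```

```text
(no output)
```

View pics/a2.png

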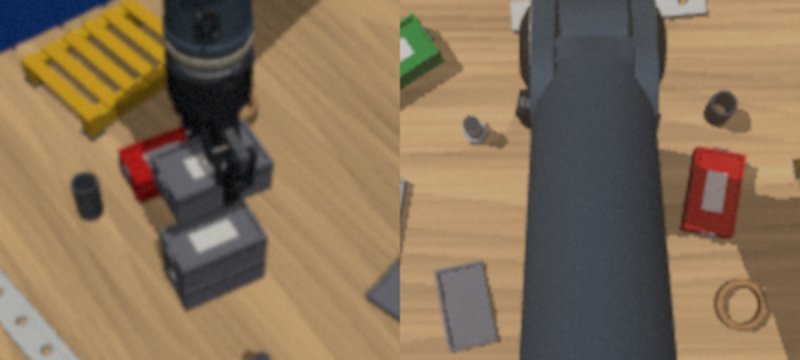

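One box came up (about 3.6 N) and two remain seated. I set it down on the bench.

Run:
```python
from h import *
move_l([*B,.2],feed=.2)
move_l([*B,.05],feed=.12); st("near")
print(move_l([*B,.034],feed=.025,until_force=2.0)); s=st("touch")
sleep(.15); st()
command_gripper(.08); st("open")
move_l([*B,.12],feed=.15); st()
movep([*S,.165],R(A)); st("above");
```

```text
near t 7.32 p [ 0.4756 -0.01    0.0506] F [ 0.04  0.21 -3.16] gap 0.0614
True
touch t 7.8 p [ 0.4751 -0.0099  0.0392] F [-1.07  0.15  4.58] gap 0.0617
 t 7.95 p [ 0.4751 -0.0099  0.0392] F [-0.33  0.13  6.1 ] gap 0.0613
open t 8.28 p [ 0.4741 -0.0099  0.0385] F [-0.39 -0.05 -0.23] gap 0.08
 t 8.97 p [ 0.4744 -0.0099  0.1195] F [ 0.57 -0.49 -0.44] gap 0.0798
above t 9.62 p [0.6175 0.0152 0.1631] F [ 0.42  0.17 -0.86] gap 0.08
```

Run:
```python
from h import *
for tag in("lift1",):
    z=np.load(f"pics/scene_{tag}.npz");p,d=z["p"],z["d"];P=cloud("scene",d)
    m=(np.hypot(P[...,0]-.62,P[...,1]-.0155)<.08)&(P[...,2]>.085)&(P[...,2]<.105)
    print(rect(P[m]),np.median(P[m][:,2]))
    hsv=cv2.cvtColor(p,cv2.COLOR_RGB2HSV);w=(hsv[...,1]<50)&(hsv[...,2]>150)&m
    v,u=np.nonzero(w);print(rect(ray("scene",np.c_[u,v],.09)))
snap("b1",("scene",))
a=cv2.imread('pics/scene_b1.png')[100:300,170:440];cv2.imwrite('pics/a3.png',cv2.resize(a,None,fx=2.5,fy=2.5))
```

```text
(array([0.61947107, 0.0155333 ]), 112.06031036376953, 63.90172576904297, np.float64(-0.17469085065207465)) 0.09008378953991414
(array([0.6191524 , 0.01485207]), 49.7719841003418, 26.05124282836914, np.float64(-0.17520271021358788))
```

View pics/a3.png

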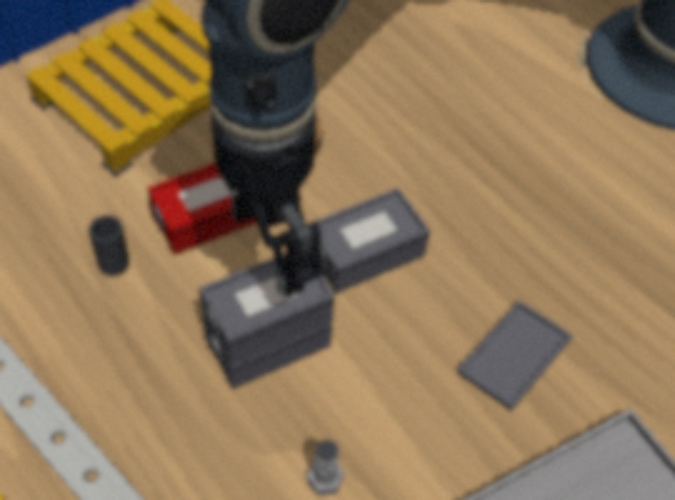

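The top box stands upright on the bench clear of the stack, and the two-box stack hasn't moved. Next I grip and weigh the middle box.

Run:
```python
from h import *
a=-.18
move_l([*S,.083],attitude=R(a),feed=.1,until_force=12); sleep(.2)
F0=[]
for _ in range(8): F0.append(sense()["wrist_force"][2]); sleep(.03)
st("down")
command_gripper(.055,60); s=st("grip"); x,y,_=s["position"]
move_l([x,y,.089],feed=.03); st("6mm")
move_l([x,y,.16],feed=.1); sleep(.25)
F1=[]
for _ in range(8): F1.append(sense()["wrist_force"][2]); sleep(.03)
st("up"); w=np.mean(F0)-np.mean(F1); print("N",np.mean(F0),np.mean(F1),w,"kg",w/9.81)
snap("lift2")
a=cv2.imread('pics/scene_lift2.png')[100:300,170:440];cv2.imwrite('pics/a4.png',cv2.resize(a,None,fx=2.5,fy=2.5))
```

```text
down t 11.11 p [0.6191 0.0155 0.0832] F [-0.12 -0.43  0.1 ] gap 0.0797
grip t 11.41 p [0.6193 0.0159 0.0833] F [0.53 1.7  2.26] gap 0.0613
6mm t 11.76 p [0.6187 0.0157 0.0884] F [-0.92  0.94 -5.22] gap 0.061
up t 13.13 p [0.6193 0.0159 0.1599] F [ 0.32  0.46 -6.17] gap 0.0611
N 0.2587118136838822 -5.467744951373209 5.726456765057091 kg 0.5837366732983783
```

View pics/a4.png

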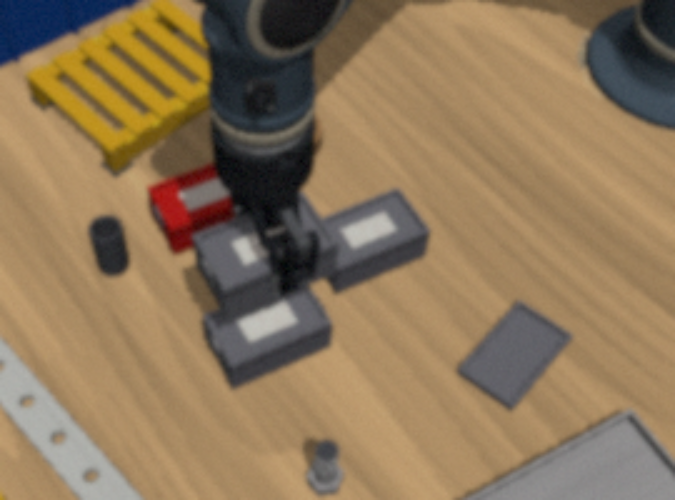

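The middle box weighs about 0.58 kg, so it has parts in it and goes in the tray. The bottom box stayed where it was.

Run:
```python
from h import *
a=-.147; T=np.array([.511,.340])+np.array([[np.cos(a),-np.sin(a)],[np.sin(a),np.cos(a)]])@[-.01,-.01]
movep([*T,.17],R(a)); st("over")
move_l([*T,.057],feed=.12); st("near")
print(move_l([*T,.037],feed=.025,until_force=2.5)); sleep(.1); st("touch")
command_gripper(.074); st("open")
move_l([*T,.15],feed=.15); st()
snap("tray",("scene","top"))
a=cv2.imread('pics/scene_tray.png')[130:390,170:490];cv2.imwrite('pics/a5.png',cv2.resize(a,None,fx=2.3,fy=2.3))
a=cv2.imread('pics/top_tray.png')[120:300,100:400];cv2.imwrite('pics/a6.png',cv2.resize(a,None,fx=2.5,fy=2.5))
```

```text
over t 14.51 p [0.501  0.3294 0.17  ] F [ 0.55 -0.26 -5.77] gap 0.0612
near t 15.6 p [0.5003 0.3319 0.0578] F [ 0.41  0.22 -5.41] gap 0.0615
True
touch t 16.32 p [0.4995 0.3316 0.0413] F [-0.38  0.06  5.64] gap 0.0615
open t 16.61 p [0.498  0.3306 0.0396] F [-0.37 -0.16 -0.13] gap 0.0742
 t 17.49 p [0.499  0.3312 0.1491] F [-0.4   0.06 -0.82] gap 0.074
```

View pics/a5.png

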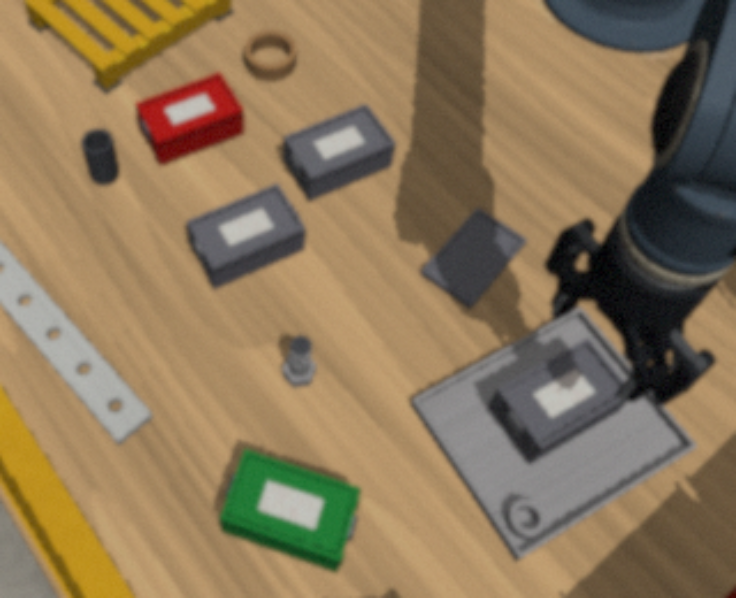

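View pics/a6.png

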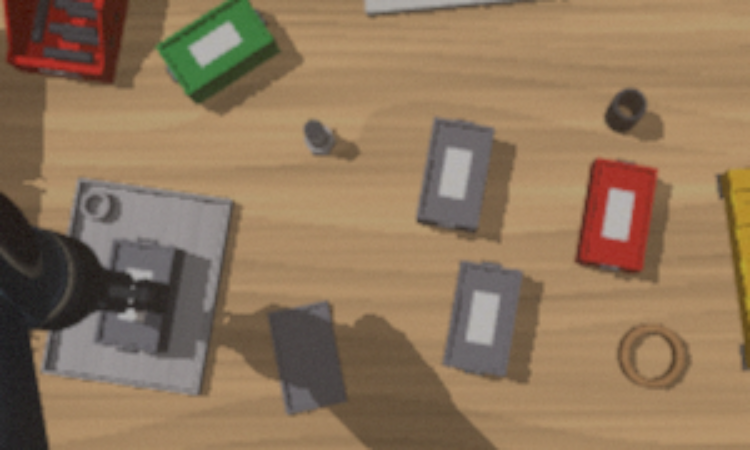

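The middle box stands flat in the tray, clear of the nut. The bottom box (top view crop 455,175) and the top box (484,320) are both in plain view, so I measure them relative to each other.

Run:
```python
from h import *
for n in("scene","top"):
    z=np.load(f"pics/{n}_tray.npz");p,d=z["p"],z["d"];P=cloud(n,d);hsv=cv2.cvtColor(p,cv2.COLOR_RGB2HSV)
    for nm,c in(("bottom",S),("top",B)):
        nr=np.hypot(P[...,0]-c[0],P[...,1]-c[1])<.072
        m=nr&(P[...,2]>.038)
        v,u=np.nonzero(m);c1,w,h,a=rect(ray(n,np.c_[u,v],.048))
        bw=nr&(P[...,2]>.035)&(hsv[...,1]<60)&(hsv[...,2]>140); v,u=np.nonzero(bw);q=ray(n,np.c_[u,v],.045);l=rect(q)
        # label axis by PCA
        qq=q[:,:2]-q[:,:2].mean(0);ev=np.linalg.eigh(qq.T@qq)[1][:,1];ang=np.arctan(ev[1]/ev[0])
        pm=P[m][:,:2]; qq=pm-pm.mean(0);ev=np.linalg.eigh(qq.T@qq)[1][:,1]
        print(n,nm,"lid",c1.round(4),round(w,1),round(h,1),round(a,3),"| pts mean",pm.mean(0).round(4),np.arctan(ev[1]/ev[0]).round(3),"| label mean",q[:,:2].mean(0).round(4),ang.round(3),np.median(P[m][:,2]).round(4))
```

```text
scene bottom lid [0.6218 0.0168] 110.7 69.6 -0.174 | pts mean [0.621 0.016] -0.179 | label mean [0.6189 0.0149] -0.195 0.045
scene top lid [ 0.4783 -0.0074] 112.0 71.5 -0.184 | pts mean [ 0.4764 -0.0095] -0.178 | label mean [ 0.4743 -0.011 ] -0.164 0.0453
top bottom lid [0.6169 0.0151] 110.4 62.1 -0.186 | pts mean [0.6179 0.0149] -0.184 | label mean [0.6194 0.0161] -0.201 0.0441
top top lid [ 0.4737 -0.0105] 110.6 62.3 -0.183 | pts mean [ 0.4735 -0.0107] -0.176 | label mean [ 0.475  -0.0097] -0.192 0.0441
```

Two views agree that the bottom box is (0.1444, 0.0256) from the top box, which equals the commanded shift, so nothing slipped. I put the top box back using that relative shift.

Run:
```python
from h import *
a=-.182
Bc=np.array([.4751,-.0100])
movep([*Bc,.14],R(a)); st("over")
move_l([*Bc,.0385],feed=.12,until_force=12); sleep(.2); st("down")
command_gripper(.055,60); sleep(.2); g=st("grip")["position"].copy()
np.save("g.npy",g)
move_l([g[0],g[1],.16],feed=.12); st("up")
tgt=g[:2]+[.1444,.0256]
move_l([*tgt,.16],feed=.15); 
move_l([*tgt,g[2]+.058],feed=.1); sleep(.25)
P=np.mean([sense()["position"] for _ in range(5)],0); print("tgt",tgt,"act",P, "err mm",(P[:2]-tgt)*1e3); st("hover")
snap("hover")
A_=cv2.imread('pics/scene_hover.png')[150:290,200:400];cv2.imwrite('pics/a7.png',cv2.resize(A_,None,fx=4,fy=4,interpolation=2))
```

```text
over t 18.88 p [ 0.4758 -0.0086  0.1401] F [-0.03  0.1   0.31] gap 0.0738
down t 20.08 p [ 0.4756 -0.0099  0.0391] F [-0.66  0.55  0.36] gap 0.074
grip t 20.54 p [ 0.4755 -0.01    0.0392] F [-1.58  1.06  4.41] gap 0.0615
up t 21.71 p [ 0.4748 -0.01    0.1593] F [ 0.3   0.29 -3.38] gap 0.0611
tgt [0.61987807 0.01558008] act [0.62028855 0.01562545 0.09793134] err mm [0.41048709 0.04536386]
hover t 23.86 p [0.6203 0.0156 0.0979] F [-0.55  1.05 -3.19] gap 0.0611
```

View pics/a7.png

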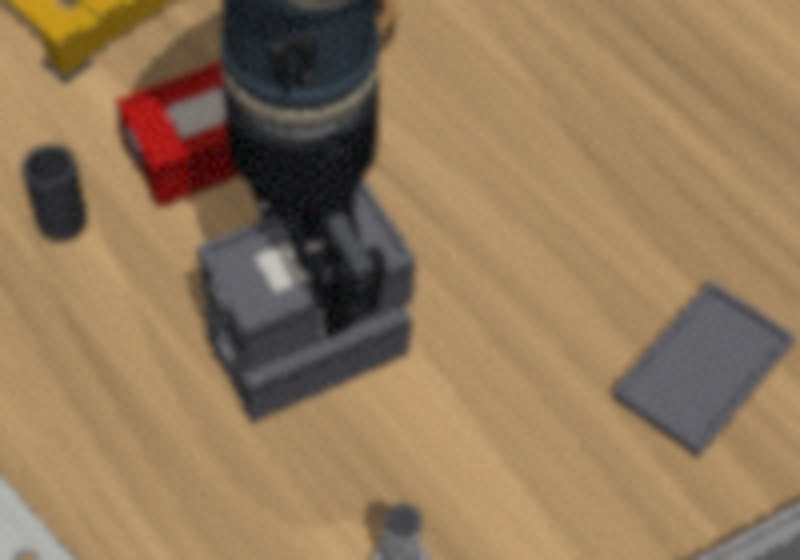

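The box hovers in line over the bottom box. I lower it by feel: seated should read z≈0.084, riding on the lip ≈0.089.

Run:
```python
from h import *
g=np.load("g.npy"); tgt=g[:2]+[.1440,.0256]
print(move_l([*tgt,g[2]+.041],feed=.025,until_force=2.5)); sleep(.15)
s=st("touch"); print("height over seat ref mm",(s["position"][2]-g[2]-.045)*1e3)
snap("seat",("scene",))
A_=cv2.imread('pics/scene_seat.png')[150:290,200:400];cv2.imwrite('pics/a8.png',cv2.resize(A_,None,fx=4,fy=4,interpolation=2))
```

```text
True
touch t 24.64 p [0.6195 0.0156 0.0843] F [-1.09 -0.84  5.21] gap 0.0611
height over seat ref mm 0.039587927222889396
```

View pics/a8.png

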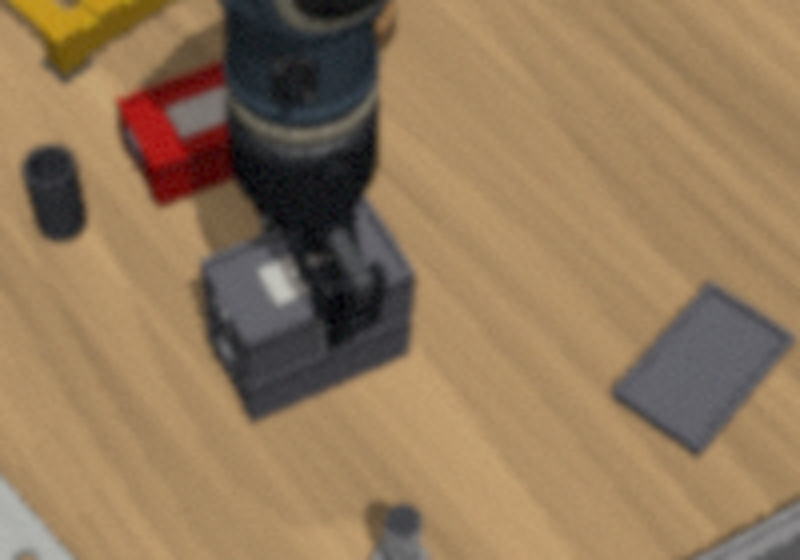

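Contact came within 0.04 mm of the seated height, and the picture shows the gap closed. I release, back off to the side, and check.

Run:
```python
from h import *
command_gripper(.076); s=st("open")
move_l([s["position"][0],s["position"][1],.19],feed=.12)
movep([.40,-.30,.28],R(-.18)); st("away")
snap("fin")
for n in("scene","top"):
    z=np.load(f"pics/{n}_fin.npz");p,d=z["p"],z["d"];P=cloud(n,d)
    for nm,c,zl,zr in(("stack",S,.075,.093),("midbox",(.4995,.3316),.038,.051)):
        m=(np.hypot(P[...,0]-c[0],P[...,1]-c[1])<.072)&(P[...,2]>zl); v,u=np.nonzero(m)
        q=P[m]; f=np.linalg.lstsq(np.c_[q[:,:2]-q[:,:2].mean(0),np.ones(len(q))],q[:,2],rcond=None)[0]
        r=rect(ray(n,np.c_[u,v],zr)); print(n,nm,"medz",np.median(q[:,2]).round(4),"slope",f[:2].round(3),r[0].round(4),round(r[1],1),round(r[2],1),round(r[3],3))
    for nm,c,zl in(("bolt",(.66,.156),.03),("tape",(.436,-.18),.012)):
        m=(np.hypot(P[...,0]-c[0],P[...,1]-c[1])<.05)&(P[...,2]>zl)
        if m.any(): print(n,nm,rect(P[m])[0].round(4))
a=cv2.imread('pics/scene_fin.png')[130:390,170:490];cv2.imwrite('pics/a9.png',cv2.resize(a,None,fx=2.3,fy=2.3))
```

```text
open t 24.99 p [0.6178 0.0157 0.0827] F [-0.73  0.56  0.35] gap 0.0758
away t 27.5 p [ 0.4011 -0.2989  0.2796] F [0.55 0.49 0.45] gap 0.0761
scene stack medz 0.0901 slope [-0.018 -0.054] [0.6215 0.0193] 110.5 73.9 -0.182
scene midbox medz 0.048 slope [-0.008 -0.007] [0.503  0.3308] 112.8 64.2 -0.147
scene bolt [0.6623 0.1571]
scene tape [ 0.4363 -0.1791]
top stack medz 0.0889 slope [ 0.006 -0.002] [0.6162 0.0151] 110.8 62.1 -0.182
top midbox medz 0.0472 slope [0.002 0.015] [0.4985 0.3288] 110.5 66.2 -0.144
top bolt [0.6605 0.1551]
top tape [ 0.4351 -0.1806]
```

View pics/a9.png

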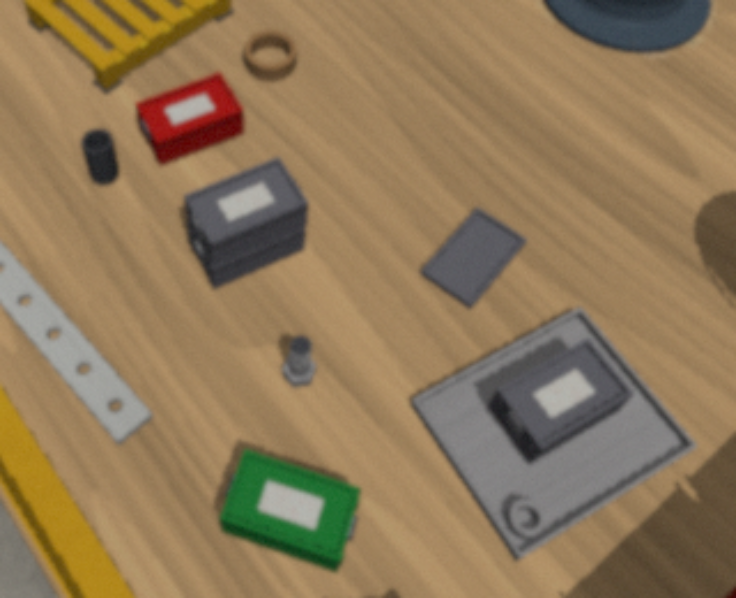

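View pics/top_fin.png

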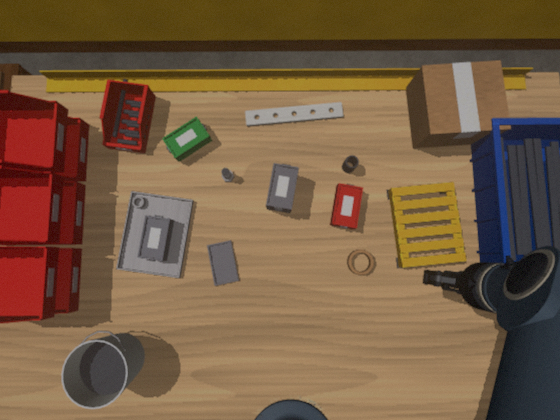

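The stack (top view 283,187) is two high, level and in line, with the lid at 0.089–0.090 m (0.090 is seated). The middle box (155,238) stands flat in the tray and the bystanders are where they were.

```bash
python3 -c "
from h import *
st(); print(finish_job())"
```

```text
t 27.6 p [ 0.4011 -0.2989  0.2796] F [0.38 0.42 0.43] gap 0.076
the job is handed in; nothing more can be done
None
```

I handed the job in at 27.6 s, with the gripper clear of everything. The middle box is in the tray, and the top box is back on the bottom box, seated in its lip.

- **Middle box:** it weighed about 0.58 kg when lifted, so it has parts in it. It stands flat in the rimmed tray, clear of the nut.
- **Top box:** I set it on the bench first. On putting it back, contact came within 0.04 mm of the fully seated height. Its lid then read 0.089–0.090 m in the two views, against 0.090 expected, with its yaw matching the bottom box's.
- **Bottom box and other things:** the bottom box had not moved when measured just before the top box went back. The bolt and tape measured within about 2 mm of their first positions, and the other things show no change in the pictures.
- **Disagreements:** the two cameras differed by about 5 mm on outline centres, because the scene view also picks up part of the box's side wall. That view's small tilt reading on the stack likely has the same cause, since the top view showed it level. No check failed.

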